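# Set the ratchet jack level and lay the roller in

### The job

Set up the orange conveyor roller for its check: lift the jack's V-head click by click until it stands level with the fixed V-rest beside it, and let go so that it sits on its pawl at that notch. Then take the roller out of its wooden chock and lay it, without dropping it, with its steel ends in the two V's so that it lies level. Leave the marker, the caliper and the carton where they are.

Things in the scene. Friction and masses are not known exactly. Their poses are not given: they have to be found in the camera images.
- roller_stand: Grey plate 104 x 244 x 12 mm, fixed to the table, with two blue supports: the ratchet jack at y = +70 mm, the fixed V-rest at y = -70 mm. Origin: centre of the underside, z up; y runs along the roller when it lies in the V's. Turned by up to 0.3 rad. The jack's housing is 92 mm high, x -50 to +42 mm; its pawl sits in front (-x). A tall 40 mm post stands behind the table at world x 0.61, y 0.10.
- jack_column (a joint): Height of the jack's toothed column above its lowest position, m (0 to 0.0605, straight up). Notches every 8 mm: 0 to 0.056; at the sixth click from the bottom, 0.048, its V is level with the fixed rest. Starts settled on one of 0 to 0.024. The pawl snaps in 2 to 3 mm above each notch; let go, the column sinks onto that notch, within 0.5 mm, and no lower. Lifting takes 8 to 15 N.
- jack_head (a point): Apex (bottom line) of the V in the jack's steel head, on the column's axis. The head is a block 42 mm (stand's x) by 18 mm (stand's y) by 32 mm high, its 90 degree notch open at the top, along the stand's y; its top is 18 mm above this point, its underside 14 mm below (2 mm above the housing at joint value 0). Grip it from above on the 42 or the 18 mm width.
- rest_v (a point): Apex of the V in the fixed rest, 156 mm above the table; same head and size as the jack's, but it cannot move.
- stand_middle (a point): Point midway between the two V's where the centre of the roller comes when it lies level in both: 167 mm above the table. Axes as the stand's.
- pawl (a joint): Angle of the jack's pawl, rad: 0 engaged in the teeth, up to 0.42 swung out; a spring holds it in and it swings out to about 0.17 as each tooth passes, then snaps back.
- pawl_tail (a point): Top of the red thumb plate (26 x 22 mm) at the end of the pawl's lever, 98 mm in front of the column's axis (towards the robot), about 71 mm above the table. Pressing it down 14 mm frees the column, which then sinks to the bottom: only needed if the column was raised too far.
- roller_center (a point): Centre of the loose orange roller, 0.3 to 0.6 kg: barrel 38 mm in diameter, 104 mm long, steel ends 16 mm in diameter sticking out 48 mm each side, 200 mm overall. The point is on the roller's axis, half-way along; y is the axis, both ends are alike. It starts level in the chock, centre 49 mm above the table.
- chock: Fixed light-wood chock in which the roller starts: base 90 x 176 x 14 mm, two V boards 18 mm thick, 62 mm high at y = -70 and +70 mm that carry the steel ends; the barrel hangs free between them. Origin: centre of the underside; y along the roller. It may be left or right of the stand.
- caliper: Digital caliper 65 x 228 x 19 mm lying at the left of the work; leave it alone. Origin: centre of its underside.
- marker_blue: Blue felt marker 20 x 130 x 18 mm lying between the stand and the chock; leave it alone. Origin: centre of its underside.
- box_pads: Small carton 45 x 85 x 60 mm, left of the caliper; leave it alone. Origin: centre of its underside.

How it is judged:
By the outcome, as a careful person would: the job done as asked, in the order asked, and still so for the second after the job is handed in, with the robot touching nothing.
It also fails if it takes over 61 s, if anything falls off the work surface, if the arm or the gripper's body presses on something with over 40 N, if the wrist force passes 120 N, or if a joint passes its speed limit or range.

### The arm

A 6-joint arm with a two-finger parallel gripper is mounted at the origin on a cart in front of the work surface, level with it; the furniture and walls round the work are solid. World frame = base frame: x ahead of the robot, y to its left, z up, the work surface at z = 0. Lengths are in mm, angles in rad, forces in N, time in s.
With the tool pointing down it reaches from about 275 to 750 mm from the base axis. Payload 10.2 kg.
Tool frame: the origin (TCP) lies midway between the tips of the shut fingers; the grasp point (between the pads) lies 19 mm behind it (ctrl.hold_point_z is the distance from the TCP to the grasp point, in mm); z points along the fingers, y is the direction in which the jaws open and shut (so a half turn about z gives the same grasp; the last joint's range is limited). The gripper opens to 85 mm and grips with 20 to 120 N. Pads are 22 mm wide; open, the fingers measure 114 mm over their backs; the gripper's body (76 mm by 85 mm) begins 54 mm behind the grasp point. The pads swing forward as they close: fully open they stand 13 mm farther back than shut.
Start: joints at [0.891, 0.313, 1.498, -0, 1.331, -0.223], TCP at [231.579, 471.171, 231.294] pointing down, gripper open.
Joint ranges: [-2.94, 2.94], [-0.97, 2.17], [0.19, 2.56], [-1.23, 4.37], [0.02, 3.11], [-2.88, 2.88]. Speed limits (rad/s): [2.39, 2.39, 3.01, 3.14, 3.14, 3.14].

### API

Orientations are given as a unit quaternion [w, x, y, z].
In Python, from rig import ctrl, capture, get_calibration, ticket, search_frame, outline_of gives the robot as it stands. The module is installed in compiled form; this text tells all that it offers.
- The arm moves only by the tool servo_tool, never from a script. Its argument "motion" is a list of rows, each an object with "dr": the turn, a rotation vector about the tool's x, y, z in units of 10 degrees (1.0 is 10 degrees), a list of three; "delta_pos": the shift along the tool's x, y, z in units of 50 mm (1.0 is 50 mm), a list of three; "hand": the opening, from 0 (shut) to 1 (fully open). In form: [{"dr": [ax, ay, az], "delta_pos": [x, y, z], "hand": hand}, ...]. A call has 1 to 20 rows; each row shifts and turns the pose as measured when the row begins, along the tool's axes as they then stand; what a row does not reach is not made up. A row lasts 1/8 s, in which the tool goes at most 62.5 mm and 10.7 degrees, less where a joint would pass 70% of its speed; a pose out of reach is approached as far as the arm can. A call is refused whole if a number of a shift passes 1 or a number of a turn 1, either way. A call with a gripper value outside its range is refused whole. The fingers move at their own pace and stop on an object; "squeeze" is the grip in N (left out, the last holds). Time passes only in rows, so rows that do not move let the fingers close. It gives the time, the measured TCP pose, the force and the opening at its end, in the units of the state.
- ctrl.sense(): the state, without advancing time (a new reading comes with each control period).
- capture(name): name is "scene" or "top" or "wrist"; returns (picture, depth): 480x640x3 uint8, red, green, blue; 480x640 float32, mm along the optical axis (not along the pixel's ray), 0 where there is no reading.
- get_calibration(name): a dict with "camera_matrix" (3x3 intrinsics, pixels), "distortion" ([k1, k2, p1, p2, k3] as OpenCV has them; the pictures are not rectified), "T" (4x4, takes a point from camera to world coordinates). Camera axes: x right, y down, z forward; pixel columns grow to the right and rows downward; lengths in mm; the calibration is good to about 2 mm. A picture is of the moment at which its call begins: read the wrist's pose just before it. get_calibration takes no time and is no camera call; for the wrist camera it gives the pose at the moment of the call.
- ticket.finish_job(): hands the job in, once; it reports no verdict.
Trained networks look in the newest picture that a camera, given by its name, has taken for a name from the list of things; names that differ only in an ending like _2 or _b are one class to them, and where a whole thing is asked for, a point or a joint stands for the part that bears it (a point fixed in the world has none). Each returns a list of dicts, best first, with "score" (0 to 1); they miss things now and then, are a little off and sometimes report something else, mostly with a low value. They report only what shows in the picture. A call takes as long as a camera call.
- search_frame(camera, label): "bbox" ([left, top, right, bottom] in pixels, round what is visible of it).
- outline_of(camera, label): "pixels" (480x640 bool, what is visible of it) and "bbox" ([left, top, right, bottom] in pixels, round what is visible of it).
The state is a dict: "time_s": time; "joints": joint angles; "dq": joint speeds; "tau": joint torques, N m; "eef_pos": TCP position; "ee_rot": TCP orientation; "force": force on the tool from outside, world axes, zero at the start; "wrist_torque": the same for the moment, N m; "grip_width": opening from 0.0 (shut) to 1.0 (fully open).
Only numpy, scipy, OpenCV 4.12 (cv2) and the standard library are available. Lean on these libraries where they do the work, as an engineer would, in place of code of your own. Each camera call takes 0.05 s, during which the arm holds its last target.

## Working session

There is one attempt and no reset: what is moved stays moved. The work goes in short steps, Python scripts to look and compute and a tool call to move; the robot and the scene stay as the last step left them, time stands still between calls to the robot, and variables do not carry over. Pictures are saved under pics/ and viewed, and the job is handed in when it is done.

Besides the shell and the picture viewer there is one more tool, called after "Emit:" by a JSON object that holds its "method" and its "body". servo_tool: Moves the arm, as the interface text tells. Its arguments: {"type":"object","properties":{"motion":{"type":"array"},"squeeze":{"type":"number"}},"required":["motion"]}

```bash
mkdir -p pics; ls; cat > h.py <<'E'
import numpy as np, cv2
from rig import ctrl, capture, get_calibration, ticket, search_frame, outline_of
def save(n,im): cv2.imwrite('pics/'+n+'.png',im[:,:,::-1])
E
python3 - <<'E'
from h import *
print(ctrl.sense())
for c in ['scene','top','wrist']:
    im,d=capture(c); save(c+'0',im); np.savez(''+c+'0.npz',im=im,d=d,T=get_calibration(c)['T'])
    k=get_calibration(c); print(c,np.round(k['T'],3).tolist(),np.round(k['camera_matrix'],1).tolist(),k['distortion'])
E
```

```text
pics
{'time_s': 0.0, 'joints': array([ 8.90582393e-01,  3.13466899e-01,  1.49843336e+00, -8.27186983e-07,
        1.33098871e+00, -2.23387934e-01]), 'dq': array([ 7.26975592e-04,  5.47984730e-04,  9.99723922e-05, -2.36005715e-03,
       -6.37386368e-04, -9.74016033e-04]), 'tau': array([ 3.52861412e-05, -4.12260318e+01, -2.59744692e+01, -1.55366829e-04,
        4.10754903e-03,  1.72746052e-06]), 'eef_pos': array([231.42112889, 470.96113938, 230.72782733]), 'ee_rot': array([-2.82616253e-04,  2.26431885e-01,  9.74026787e-01, -5.83299982e-04]), 'force': array([-0.42158216, -0.10737375, -0.52892009]), 'wrist_torque': array([-0.02724523,  0.01444405,  0.0056789 ]), 'grip_width': 0.999006329476467}
scene [[0.6, -0.483, 0.638, -422.349], [-0.8, -0.344, 0.491, -747.477], [-0.018, -0.805, -0.593, 960.435], [0.0, 0.0, 0.0, 1.0]] [[589.7, 0.0, 321.0], [0.0, 589.7, 248.8], [0.0, 0.0, 1.0]] [0.00589274 0.         0.         0.         0.        ]
top [[-0.022, -0.998, 0.065, 347.948], [-1.0, 0.024, 0.019, -78.054], [-0.021, -0.064, -0.998, 1422.241], [0.0, 0.0, 0.0, 1.0]] [[464.9, 0.0, 313.4], [0.0, 464.9, 233.5], [0.0, 0.0, 1.0]] [-0.12313687  0.          0.          0.          0.        ]
wrist [[0.441, 0.861, 0.254, 166.62], [0.898, -0.423, -0.125, 501.026], [-0.0, 0.283, -0.959, 372.535], [0.0, 0.0, 0.0, 1.0]] [[362.6, 0.0, 319.5], [0.0, 362.6, 238.3], [0.0, 0.0, 1.0]] [-0.00777973  0.          0.          0.          0.        ]
```

View pics/scene0.png

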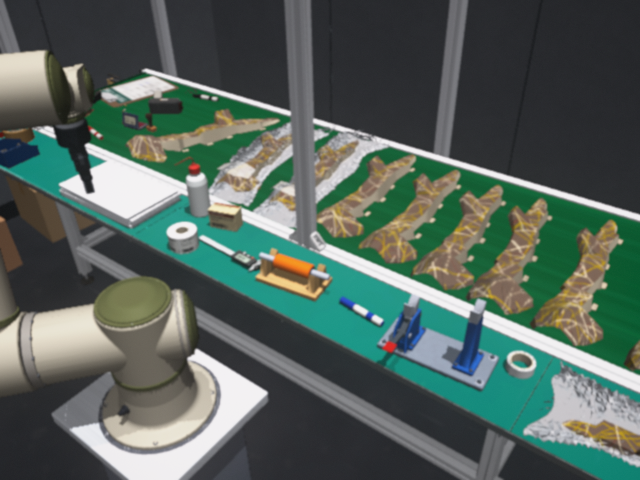

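View pics/top0.png

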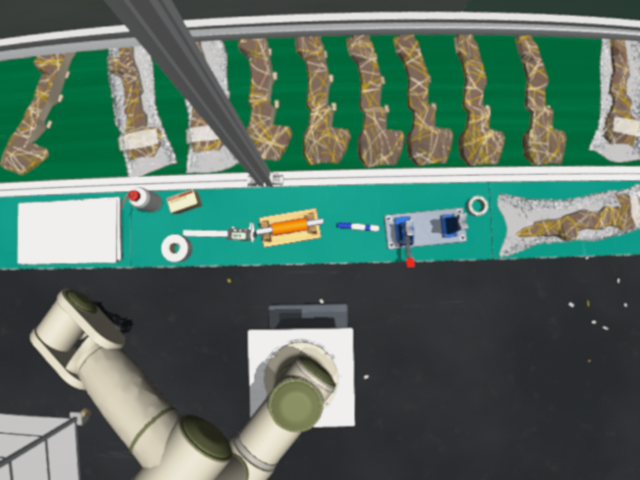

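View pics/wrist0.png

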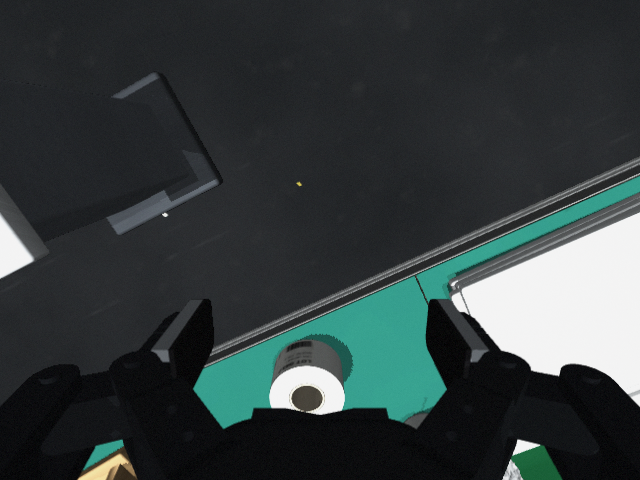

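Scene: the stand lies on the right (top picture: jack at about (400,230), rest at (452,225)), the chock with the roller is in the middle at (290,227), and the marker is between them at (357,226).

```bash
cat >> h.py <<'E'
def pts(c,d,mask,K=None):
    k=get_calibration(c) if K is None else K
    v,u=np.nonzero(mask&(d>0))
    p=cv2.undistortPoints(np.stack([u,v],1).astype(float)[:,None],k['camera_matrix'],np.array(k['distortion']))[:,0]
    z=d[v,u]; P=np.c_[p*z[:,None],z]
    return P@k['T'][:3,:3].T+k['T'][:3,3], np.stack([u,v],1)
def project(c,P,K=None):
    k=get_calibration(c) if K is None else K
    Ti=np.linalg.inv(k['T']); 
    return cv2.projectPoints(np.atleast_2d(P).astype(float),cv2.Rodrigues(Ti[:3,:3])[0],Ti[:3,3],k['camera_matrix'],np.array(k['distortion']))[0][:,0]
E
python3 - <<'E'
from h import *
for c in ['scene','top']:
    d=np.load(c+'0.npz')['d']
    for l in ['roller_stand','jack_head','pawl_tail','roller_center','chock','marker_blue','caliper']:
        r=outline_of(c,l)
        for q in r[:2]:
            P,_=pts(c,d,q['pixels'])
            if len(P): print(c,l,round(q['score'],2),np.round(q['bbox']),len(P),np.round(np.median(P,0)),np.round(np.percentile(P,2,axis=0)),np.round(np.percentile(P,98,axis=0)))
E
```

```text
scene roller_stand 0.72 [378. 294. 498. 393.] 5264 [ 432. -407.   16.] [ 358. -510.    5.] [ 496. -281.  165.]
scene jack_head 0.56 [402. 296. 419. 320.] 265 [ 439. -327.  111.] [ 420. -334.   82.] [ 462. -314.  127.]
scene pawl_tail 0.72 [383. 319. 408. 354.] 335 [ 388. -327.   69.] [ 332. -340.    3.] [ 425. -292.   78.]
scene pawl_tail 0.51 [404. 296. 416. 321.] 284 [ 435. -327.  111.] [ 420. -335.   80.] [ 461. -314.  127.]
scene roller_center 0.56 [259. 255. 330. 281.] 826 [451.  12.  57.] [437. -76.  18.] [482. 112.  70.]
scene chock 0.97 [258. 251. 334. 298.] 1560 [439.  13.  15.] [407. -67.   1.] [496. 100.  60.]
scene marker_blue 0.54 [340. 301. 384. 326.] 336 [ 453. -190.   15.] [ 444. -248.    3.] [ 475. -128.   21.]
scene caliper 0.61 [201. 234. 260. 269.] 457 [443. 194.  13.] [424. 131.   5.] [457. 346.  21.]
top roller_stand 0.56 [386. 206. 469. 270.] 2788 [ 444. -390.   14.] [ 358. -505.    5.] [ 501. -277.  165.]
top jack_head 0.58 [408. 220. 415. 237.] 121 [ 445. -319.  115.] [ 424. -330.   86.] [ 464. -311.  127.]
top pawl_tail 0.57 [402. 233. 414. 269.] 172 [ 375. -326.   68.] [ 335. -337.   47.] [ 421. -317.   75.]
top roller_center 0.65 [259. 219. 320. 234.] 572 [461.  14.  62.] [441. -72.  48.] [480. 104.  70.]
top chock 0.84 [258. 207. 320. 250.] 1185 [446.  24.  14.] [408. -64.  -1.] [509. 107.  60.]
top marker_blue 0.59 [338. 221. 381. 228.] 196 [ 458. -177.   15.] [ 448. -244.    8.] [ 472. -129.   22.]
top marker_blue 0.52 [259. 207. 319. 247.] 1033 [445.  16.  14.] [412. -65.   7.] [509. 100.  60.]
top caliper 0.87 [184. 220. 256. 240.] 559 [447. 199.  11.] [428. 131.  -2.] [465. 345.  21.]
```

```bash
python3 - <<'E'
from h import *
for c in ['scene','top']:
    d=np.load(c+'0.npz')['d']
    P,uv=pts(c,d,np.ones((480,640),bool))
    def sel(lo,hi):
        m=((P>lo)&(P<hi)).all(1); return P[m]
    for n,lo,hi in [('rest',(380,-540,130),(520,-420,220)),('jackhead',(400,-350,98),(500,-280,200)),('base',(340,-560,6),(540,-250,18)),('roller barrel',(400,-40,58),(520,60,90)),('chockbase',(380,-100,8),(540,140,18))]:
        Q=sel(lo,hi)
        if len(Q)<4: print(c,n,len(Q)); continue
        r=cv2.minAreaRect(Q[:,:2].astype(np.float32))
        print(c,n,len(Q),np.round(r[0]),np.round(r[1]),round(r[2],1),'z',np.round(np.percentile(Q[:,2],[2,50,90,98]),1))
E
```

```text
scene rest 344 [ 452. -463.] [45. 21.] 3.5 z [131.8 159.8 172.3 174.6]
scene jackhead 236 [ 441. -323.] [47. 19.] 5.5 z [ 99.4 114.7 124.6 127.9]
scene base 2743 [ 440. -406.] [189. 311.] 1.2 z [ 7.1 12.4 15.1 16.9]
scene roller barrel 330 [459.   9.] [ 36. 108.] 13.2 z [58.2 65.  68.9 70.7]
scene chockbase 937 [448.  35.] [ 91. 216.] 13.5 z [ 8.5 13.8 16.4 17.6]
top rest 173 [ 454. -462.] [43. 23.] 2.2 z [131.4 160.2 172.  175.1]
top jackhead 118 [ 443. -321.] [43. 19.] 7.0 z [101.6 116.3 124.7 127.5]
top base 1737 [ 447. -403.] [188. 305.] 1.0 z [ 6.4 11.3 15.7 17.4]
top roller barrel 323 [467.  10.] [ 43. 101.] 6.8 z [58.6 64.5 68.8 71.3]
top chockbase 847 [447.  35.] [122. 208.] 5.7 z [ 8.4 12.8 16.1 17.4]
```

```bash
cat >> h.py <<'E'
from scipy.spatial.transform import Rotation as R
def pose():
    s=ctrl.sense(); q=s['ee_rot']; return s['eef_pos'],R.from_quat([q[1],q[2],q[3],q[0]]),s
def down(ydeg):
    # tool pointing down, tool y axis at world angle ydeg
    a=np.radians(ydeg); y=np.array([np.cos(a),np.sin(a),0]); z=np.array([0,0,-1.]); x=np.cross(y,z)
    return R.from_matrix(np.stack([x,y,z],1))
def plan(target,ydeg,hand,step=40,rotstep=9,start=None):
    p,r,_=pose()
    if start is not None: p,r=start
    p=np.array(p);target=np.array(target,float); rt=down(ydeg)
    rv=(r.inv()*rt).as_rotvec(); ang=np.degrees(np.linalg.norm(rv))
    n=int(max(np.ceil(np.linalg.norm(target-p)/step),np.ceil(ang/rotstep),1))
    rows=[]
    for i in range(n):
        d=r.inv().apply((target-p)/(n-i)); w=(r.inv()*rt).as_rotvec()/(n-i)
        dp=np.round(d/50,3); dr=np.round(np.degrees(w)/10,3)
        rows.append('{"dr":%s,"delta_pos":%s,"hand":%g}'%(str((dr+0.).tolist()),str((dp+0.).tolist()),hand))
        p=p+r.apply(dp*50); r=r*R.from_rotvec(np.radians(dr*10))
    print('n',n); print('['+',\n'.join(rows)+']'); return p,r
E
python3 -c "
from h import *
a=plan([400,0,280],34,1,45)
plan([443,-330,280],4.3,1,45,start=a)"
```

```text
n 12
[{"dr":[0.0, 0.0, 0.249],"delta_pos":[-0.598, -0.581, -0.081],"hand":1},
{"dr":[0.0, 0.0, 0.249],"delta_pos":[-0.623, -0.554, -0.081],"hand":1},
{"dr":[0.0, 0.0, 0.248],"delta_pos":[-0.646, -0.527, -0.081],"hand":1},
{"dr":[0.0, 0.0, 0.249],"delta_pos":[-0.669, -0.498, -0.081],"hand":1},
{"dr":[0.0, 0.0, 0.248],"delta_pos":[-0.69, -0.469, -0.081],"hand":1},
{"dr":[0.0, 0.0, 0.249],"delta_pos":[-0.709, -0.439, -0.081],"hand":1},
{"dr":[0.0, 0.0, 0.248],"delta_pos":[-0.728, -0.407, -0.081],"hand":1},
{"dr":[0.0, 0.0, 0.249],"delta_pos":[-0.745, -0.376, -0.081],"hand":1},
{"dr":[0.0, 0.0, 0.248],"delta_pos":[-0.76, -0.343, -0.082],"hand":1},
{"dr":[0.0, 0.0, 0.249],"delta_pos":[-0.774, -0.309, -0.081],"hand":1},
{"dr":[0.0, 0.0, 0.248],"delta_pos":[-0.787, -0.276, -0.082],"hand":1},
{"dr":[0.0, 0.0, 0.249],"delta_pos":[-0.799, -0.241, -0.081],"hand":1}]
n 8
[{"dr":[0.0, 0.0, 0.371],"delta_pos":[-0.744, -0.372, 0.0],"hand":1},
{"dr":[0.0, 0.0, 0.371],"delta_pos":[-0.767, -0.323, 0.0],"hand":1},
{"dr":[0.0, 0.0, 0.371],"delta_pos":[-0.786, -0.273, 0.0],"hand":1},
{"dr":[0.0, 0.0, 0.371],"delta_pos":[-0.802, -0.222, 0.0],"hand":1},
{"dr":[0.0, 0.0, 0.371],"delta_pos":[-0.814, -0.169, 0.0],"hand":1},
{"dr":[0.0, 0.0, 0.372],"delta_pos":[-0.824, -0.116, 0.0],"hand":1},
{"dr":[0.0, 0.0, 0.371],"delta_pos":[-0.83, -0.063, 0.0],"hand":1},
{"dr":[0.0, 0.0, 0.372],"delta_pos":[-0.831, -0.009, 0.0],"hand":1}]
```

Emit:
{"method": "servo_tool", "body": {"motion": [{"dr":[0,0,0.25],"delta_pos":[-0.6,-0.58,-0.08],"hand":1},{"dr":[0,0,0.25],"delta_pos":[-0.62,-0.55,-0.08],"hand":1},{"dr":[0,0,0.25],"delta_pos":[-0.65,-0.53,-0.08],"hand":1},{"dr":[0,0,0.25],"delta_pos":[-0.67,-0.5,-0.08],"hand":1},{"dr":[0,0,0.25],"delta_pos":[-0.69,-0.47,-0.08],"hand":1},{"dr":[0,0,0.25],"delta_pos":[-0.71,-0.44,-0.08],"hand":1},{"dr":[0,0,0.25],"delta_pos":[-0.73,-0.41,-0.08],"hand":1},{"dr":[0,0,0.25],"delta_pos":[-0.75,-0.38,-0.08],"hand":1},{"dr":[0,0,0.25],"delta_pos":[-0.76,-0.34,-0.08],"hand":1},{"dr":[0,0,0.25],"delta_pos":[-0.77,-0.31,-0.08],"hand":1},{"dr":[0,0,0.25],"delta_pos":[-0.79,-0.28,-0.08],"hand":1},{"dr":[0,0,0.25],"delta_pos":[-0.8,-0.24,-0.08],"hand":1},{"dr":[0,0,0],"delta_pos":[0,0,0],"hand":1}]}}

```text
time_s: 2.48
eef_pos: [400.5, -17.2, 281.9]
ee_rot: [0.002, 0.478, 0.878, 0.001]
force: [-0.7, 0.6, 0.7]
grip_width: 1.0
```

```bash
python3 - <<'E'
from h import *
p,r,s=pose(); print(s['time_s'],p,r.as_matrix().round(3).tolist(),s['joints'])
k=get_calibration('wrist'); im,d=capture('wrist'); save('w1',im); np.savez('w1.npz',im=im,d=d,T=k['T'])
for l in ['roller_center','chock']:
    for q in outline_of('wrist',l)[:1]:
        P,_=pts('wrist',d,q['pixels'],k); print(l,q['score'],q['bbox'],len(P),np.percentile(P,[2,50,98],axis=0).round())
    np.save('w1_'+l+'.npy',q['pixels'])
plan([443,-330,280],4.3,1,45)
E
```

```text
2.475 [400.5039306  -17.21099215 281.90320473] [[-0.543, 0.84, 0.005], [0.84, 0.543, -0.0], [-0.003, 0.004, -1.0]] [-3.38345016e-01 -8.29818388e-03  1.74208424e+00  1.59947438e-03
  1.40291439e+00 -9.12645348e-01]
roller_center 0.71 [337.9, 110.5, 442.5, 286.3] 5240 [[439. -71.  15.]
 [456.  25.  61.]
 [480. 114.  67.]]
chock 0.78 [317.2, 107.2, 453.4, 279.2] 7765 [[410. -58.   5.]
 [441.  32.  13.]
 [508. 105.  60.]]
n 8
[{"dr":[0.003, 0.001, 0.361],"delta_pos":[-0.719, -0.34, 0.005],"hand":1},
{"dr":[0.003, 0.001, 0.36],"delta_pos":[-0.739, -0.294, 0.005],"hand":1},
{"dr":[0.004, 0.001, 0.361],"delta_pos":[-0.756, -0.248, 0.005],"hand":1},
{"dr":[0.003, 0.001, 0.36],"delta_pos":[-0.77, -0.199, 0.004],"hand":1},
{"dr":[0.004, 0.001, 0.361],"delta_pos":[-0.781, -0.151, 0.005],"hand":1},
{"dr":[0.003, 0.0, 0.36],"delta_pos":[-0.789, -0.101, 0.004],"hand":1},
{"dr":[0.004, 0.001, 0.361],"delta_pos":[-0.794, -0.051, 0.004],"hand":1},
{"dr":[0.003, 0.0, 0.36],"delta_pos":[-0.797, -0.001, 0.005],"hand":1}]
```

View pics/w1.png

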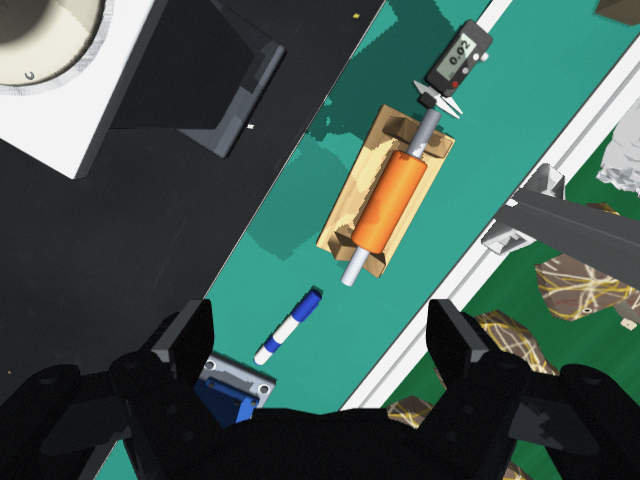

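The picture shows the roller's barrel at (390,200) and its ends at (427,125) and (353,268). The caliper's jaws are close to the far end and the marker is at (290,325). Moving on to the stand.

Emit:
{"method": "servo_tool", "body": {"motion": [{"dr":[0,0,0.36],"delta_pos":[-0.72,-0.34,0],"hand":1},{"dr":[0,0,0.36],"delta_pos":[-0.74,-0.29,0],"hand":1},{"dr":[0,0,0.36],"delta_pos":[-0.76,-0.25,0],"hand":1},{"dr":[0,0,0.36],"delta_pos":[-0.77,-0.2,0],"hand":1},{"dr":[0,0,0.36],"delta_pos":[-0.78,-0.15,0],"hand":1},{"dr":[0,0,0.36],"delta_pos":[-0.79,-0.1,0],"hand":1},{"dr":[0,0,0.36],"delta_pos":[-0.79,-0.05,0],"hand":1},{"dr":[0,0,0.36],"delta_pos":[-0.8,0,0],"hand":1},{"dr":[0,0,0],"delta_pos":[0,0,0],"hand":1}]}}

```text
time_s: 3.75
eef_pos: [447.4, -327.9, 282.0]
ee_rot: [0.002, 0.678, 0.735, 0.003]
force: [0.5, 1.0, 0.0]
grip_width: 1.004
```

```bash
python3 - <<'E'
from h import *
p,r,s=pose(); print(s['time_s'],p,r.as_matrix().round(3).tolist(),s['joints'])
k=get_calibration('wrist'); im,d=capture('wrist'); save('w2',im); np.savez('w2.npz',im=im,d=d,T=k['T'])
P,uv=pts('wrist',d,np.ones((480,640),bool),k)
print(np.isfinite(P).all(), (d>0).mean())
for n,lo,hi in [('rest',(380,-540,130),(520,-420,220)),('resttop',(380,-540,165),(520,-420,220)),('jackhead',(400,-350,98),(500,-280,200)),('jacktop',(400,-350,120),(500,-280,200))]:
        m=((P>lo)&(P<hi)).all(1);Q=P[m]
        if len(Q)<4: print(n,len(Q)); continue
        rr=cv2.minAreaRect(Q[:,:2].astype(np.float32))
        print(n,len(Q),np.round(rr[0],1),np.round(rr[1],1),round(rr[2],1),'z',np.round(np.percentile(Q[:,2],[2,50,90,98]),1), uv[m].min(0),uv[m].max(0))
E
```

```text
3.75 [ 447.39910134 -327.89077108  282.02897821] [[-0.08, 0.997, 0.007], [0.997, 0.08, 0.002], [0.002, 0.007, -1.0]] [-0.84669814  0.34723208  1.31895435  0.00641868  1.47277707 -0.92783259]
True 0.9959537760416667
rest 2064 [ 454.1 -461.4] [42.1 21.6] 3.2 z [131.8 158.4 171.4 173.1] [289 350] [339 400]
resttop 588 [ 454.1 -462.4] [41.7 18.9] 4.5 z [165.2 170.  172.9 173.5] [289 376] [339 400]
jackhead 1189 [ 443.6 -323. ] [41.8 18.4] 4.3 z [101.1 116.7 124.4 125.4] [290 197] [339 222]
jacktop 416 [ 443.6 -322.9] [41.7 18.1] 4.5 z [120.1 123.6 125.1 126.1] [290 201] [339 222]
```

View pics/w2.png

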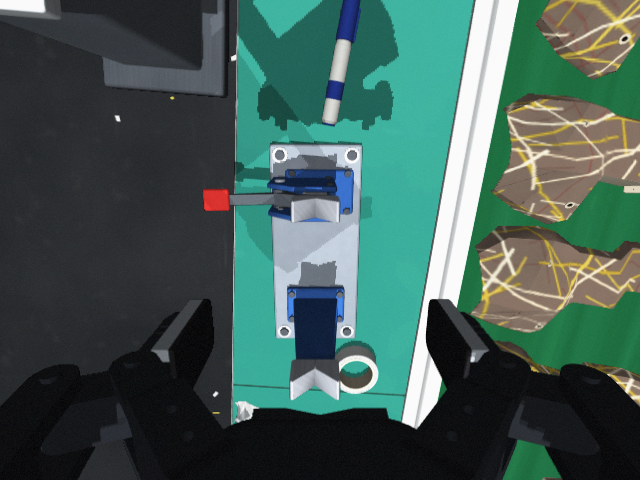

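The wrist picture shows the jack head at (315,207) and the rest head at (315,378). They measure (443.6, -323) and (454.1, -462), 139.4 mm apart with a yaw of 4.4°. The tops differ by 48 mm, so the jack is on notch 0.

```bash
python3 -c "
from h import *
a=plan([443.6,-323,135],4.4,0.8,37)
plan([443.6,-323,98],4.4,0.8,20,start=a)"
```

```text
n 4
[{"dr":[0.01, -0.003, 0.008],"delta_pos":[0.019, -0.023, 0.737],"hand":0.8},
{"dr":[0.01, -0.003, 0.008],"delta_pos":[0.019, -0.022, 0.737],"hand":0.8},
{"dr":[0.01, -0.002, 0.007],"delta_pos":[0.019, -0.02, 0.736],"hand":0.8},
{"dr":[0.01, -0.003, 0.008],"delta_pos":[0.019, -0.019, 0.737],"hand":0.8}]
n 2
[{"dr":[0.0, 0.0, 0.0],"delta_pos":[0.0, 0.0, 0.37],"hand":0.8},
{"dr":[0.0, 0.0, 0.0],"delta_pos":[0.0, 0.0, 0.37],"hand":0.8}]
```

Emit:
{"method": "servo_tool", "body": {"motion": [{"dr":[0.01,0,0.01],"delta_pos":[0.02,-0.02,0.74],"hand":0.8},{"dr":[0.01,0,0.01],"delta_pos":[0.02,-0.02,0.74],"hand":0.8},{"dr":[0.01,0,0.01],"delta_pos":[0.02,-0.02,0.74],"hand":0.8},{"dr":[0.01,0,0.01],"delta_pos":[0.02,-0.02,0.6],"hand":0.8},{"dr":[0,0,0],"delta_pos":[0,0,0],"hand":0.8}]}}

```text
time_s: 4.42
eef_pos: [446.2, -314.2, 140.1]
ee_rot: [0.001, 0.675, 0.738, 0.001]
force: [-0.1, -0.6, 0.0]
grip_width: 0.798
```

```bash
python3 -c "
from h import *
p,r,s=pose(); print(s['time_s'],p,r.as_matrix().round(3).tolist(),s['grip_width'])
im,d=capture('wrist'); save('w3',im)
plan([443.6,-323,98],4.4,0.8,25)"
```

```text
4.425 [ 446.21730911 -314.21301032  140.07403727] [[-0.088, 0.996, 0.002], [0.996, 0.088, 0.001], [0.0, 0.002, -1.0]] 0.7981871381694385
n 2
[{"dr":[0.012, 0.006, 0.032],"delta_pos":[-0.077, -0.041, 0.436],"hand":0.8},
{"dr":[0.012, 0.005, 0.031],"delta_pos":[-0.077, -0.039, 0.436],"hand":0.8}]
```

View pics/w3.png

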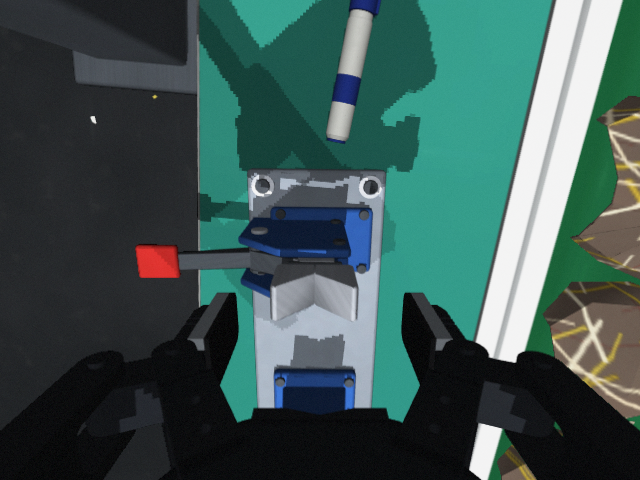

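Emit:
{"method": "servo_tool", "body": {"motion": [{"dr":[0,0,0.03],"delta_pos":[-0.17,-0.05,0.2],"hand":0.8},{"dr":[0,0,0.02],"delta_pos":[0,0,0.32],"hand":0.8},{"dr":[0,0,0],"delta_pos":[0,0,0.2],"hand":0.8},{"dr":[0,0,0],"delta_pos":[0,0,0],"hand":0.8}]}}

```text
time_s: 4.97
eef_pos: [446.3, -324.7, 106.1]
ee_rot: [0.004, 0.678, 0.735, 0.001]
force: [0.5, -0.8, 1.1]
grip_width: 0.8
```

```bash
python3 -c "
from h import *
p,r,s=pose(); print(s['time_s'],p,r.as_matrix().round(3).tolist(),s['grip_width'],s['force'])
plan([443.6,-323,98],4.4,0.8,25)"
```

```text
4.975 [ 446.28608226 -324.65723471  106.13504459] [[-0.08, 0.997, 0.008], [0.997, 0.08, -0.005], [-0.006, 0.007, -1.0]] 0.8000434796257584 [ 0.49790412 -0.78055578  1.05333799]
n 1
[{"dr":[0.041, 0.032, 0.017],"delta_pos":[0.038, -0.052, 0.162],"hand":0.8}]
```

Emit:
{"method": "servo_tool", "body": {"motion": [{"dr":[0.04,0.03,0.02],"delta_pos":[0.04,-0.06,0.16],"hand":0.8},{"dr":[0,0,0],"delta_pos":[0,0,0],"hand":0.8}]}}

```text
time_s: 5.22
eef_pos: [443.1, -322.9, 97.8]
ee_rot: [0.0, 0.68, 0.733, -0.0]
force: [0.6, 0.0, -0.9]
grip_width: 0.798
```

```bash
python3 -c "
from h import *
p,r,s=pose(); print(s['time_s'],p,r.as_matrix().round(3).tolist(),s['grip_width'],s['force'])
plan([443.6,-323,98],4.4,0.8,25)"
```

```text
5.225 [ 443.08799012 -322.90558944   97.80577577] [[-0.076, 0.997, -0.0], [0.997, 0.076, -0.0], [-0.0, -0.0, -1.0]] 0.7979121864614318 [ 0.61657376  0.0103047  -0.91745527]
n 1
[{"dr":[-0.001, 0.002, -0.005],"delta_pos":[-0.003, 0.01, -0.004],"hand":0.8}]
```

Emit:
{"method": "servo_tool", "body": {"motion": [{"dr":[0,0,0],"delta_pos":[0,0,0],"hand":0.3},{"dr":[0,0,0],"delta_pos":[0,0,0],"hand":0.3},{"dr":[0,0,0],"delta_pos":[0,0,0],"hand":0.3},{"dr":[0,0,0],"delta_pos":[0,0,0],"hand":0.3}], "squeeze": 70}}

```text
time_s: 5.72
eef_pos: [443.9, -322.9, 98.6]
ee_rot: [0.001, 0.68, 0.734, 0.0]
force: [2.4, 0.2, -0.2]
grip_width: 0.477
```

```bash
python3 -c "
from h import *
p,r,s=pose(); print(s['time_s'],p,r.as_matrix().round(3).tolist(),s['grip_width'],s['force'],s['dq'])
im,d=capture('wrist'); save('w4',im)"
```

```text
5.725 [ 443.89556511 -322.94422336   98.58653657] [[-0.076, 0.997, 0.002], [0.997, 0.076, -0.001], [-0.001, 0.002, -1.0]] 0.47691218301648275 [ 2.3780179   0.18056134 -0.15601028] [-0.00133938  0.00170627 -0.00015286 -0.00126509 -0.00059008  0.00043916]
```

View pics/w4.png

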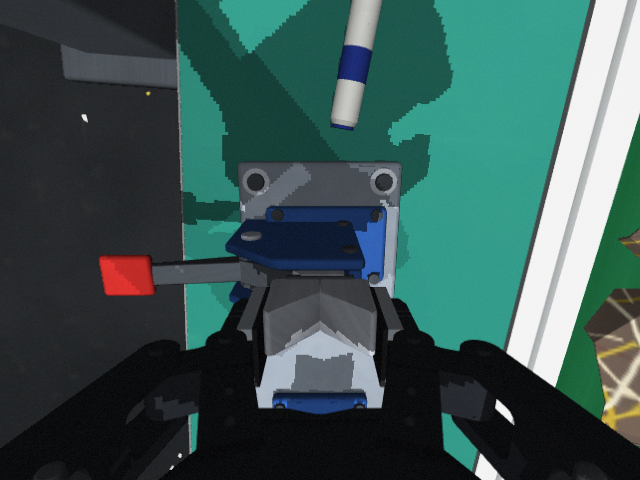

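Both pads hold the head on its 42 mm width (opening 0.477). Lifting gently.

Emit:
{"method": "servo_tool", "body": {"motion": [{"dr":[0,0,0],"delta_pos":[0,0,-0.1],"hand":0.3},{"dr":[0,0,0],"delta_pos":[0,0,-0.1],"hand":0.3},{"dr":[0,0,0],"delta_pos":[0,0,-0.1],"hand":0.3},{"dr":[0,0,0],"delta_pos":[0,0,-0.1],"hand":0.3}]}}

```text
time_s: 6.28
eef_pos: [443.9, -322.9, 116.7]
ee_rot: [0.0, 0.68, 0.733, 0.0]
force: [3.6, -1.2, -6.9]
grip_width: 0.474
```

```bash
cat > z.py <<'E'
from h import *
p,r,s=pose(); print(s['time_s'],p,r.as_matrix().round(3).tolist(),s['grip_width'],s['force'])
k=get_calibration('wrist'); im,d=capture('wrist')
import sys; save(sys.argv[1],im)
P,uv=pts('wrist',d,np.ones((480,640),bool),k)
m=(abs(P[:,1]+323)<6)&(abs(P[:,0]-443.6)<17)&(P[:,2]>100)&(uv[:,0]>200)&(uv[:,0]<440)
print('jack z',np.percentile(P[m][:,2],[2,50,98]) if m.sum() else 0,m.sum())
E
python3 z.py w5
```

```text
6.275 [ 443.86651886 -322.91768548  116.74280954] [[-0.076, 0.997, 0.001], [0.997, 0.076, -0.0], [-0.0, 0.001, -1.0]] 0.4736980425995361 [ 3.58326166 -1.22725736 -6.92025017]
jack z [125.44786816 134.44172441 142.20710871] 2650
```

View pics/w5.png

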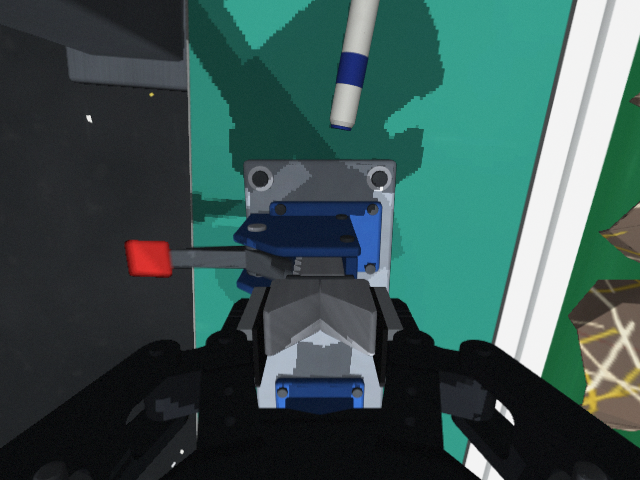

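The head rises with the gripper (18 mm so far, teeth visible at (298,265)). Continuing.

Emit:
{"method": "servo_tool", "body": {"motion": [{"dr":[0,0,0],"delta_pos":[0,0,-0.1],"hand":0.3},{"dr":[0,0,0],"delta_pos":[0,0,-0.1],"hand":0.3},{"dr":[0,0,0],"delta_pos":[0,0,-0.1],"hand":0.3},{"dr":[0,0,0],"delta_pos":[0,0,-0.1],"hand":0.3},{"dr":[0,0,0],"delta_pos":[0,0,-0.1],"hand":0.3},{"dr":[0,0,0],"delta_pos":[0,0,-0.1],"hand":0.3}]}}

```text
time_s: 7.08
eef_pos: [443.9, -322.9, 145.2]
ee_rot: [0.0, 0.68, 0.733, 0.001]
force: [5.2, -2.2, -10.6]
grip_width: 0.474
```

```bash
python3 z.py w6
```

```text
7.075 [ 443.87237644 -322.90970709  145.23359878] [[-0.076, 0.997, 0.001], [0.997, 0.076, 0.001], [0.001, 0.001, -1.0]] 0.4736854416533365 [  5.2068604   -2.22380871 -10.55367152]
jack z [118.12477925 162.50184412 170.5412507 ] 2741
```

Emit:
{"method": "servo_tool", "body": {"motion": [{"dr":[0,0,0],"delta_pos":[0,0,-0.1],"hand":0.3},{"dr":[0,0,0],"delta_pos":[0,0,0],"hand":0.3}]}}

```text
time_s: 7.38
eef_pos: [443.9, -322.9, 150.7]
ee_rot: [0.0, 0.68, 0.733, 0.001]
force: [3.4, -1.0, -3.5]
grip_width: 0.477
```

```bash
python3 z.py w7
```

```text
7.375 [ 443.89598552 -322.91908803  150.65869611] [[-0.076, 0.997, 0.001], [0.997, 0.076, 0.001], [0.001, 0.001, -1.0]] 0.47696134634429427 [ 3.35646487 -0.98293454 -3.51464308]
jack z [116.55773609 167.8870912  175.9128009 ] 2752
```

View pics/w7.png

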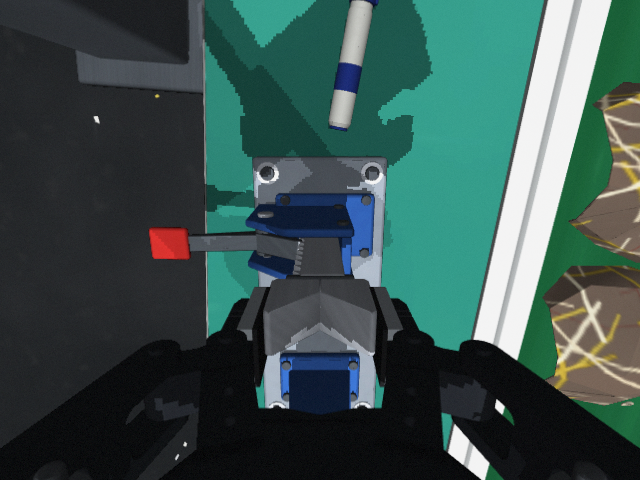

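Lifted 52.1 mm, between the sixth snap (50 to 51 mm) and the seventh (58 mm or more). Easing it down and letting go.

Emit:
{"method": "servo_tool", "body": {"motion": [{"dr":[0,0,0],"delta_pos":[0,0,0.06],"hand":0.3},{"dr":[0,0,0],"delta_pos":[0,0,0],"hand":0.6},{"dr":[0,0,0],"delta_pos":[0,0,0],"hand":0.8},{"dr":[0,0,0],"delta_pos":[0,0,0],"hand":0.8},{"dr":[0,0,0],"delta_pos":[0,0,-0.3],"hand":0.8},{"dr":[0,0,0],"delta_pos":[0,0,-0.8],"hand":0.9},{"dr":[0,0,0],"delta_pos":[0,0,-0.8],"hand":1},{"dr":[0,0,0],"delta_pos":[0,0,-0.8],"hand":1},{"dr":[0,0,0],"delta_pos":[0.4,0,0],"hand":1},{"dr":[0,0,0],"delta_pos":[0,0,0],"hand":1}]}}

```text
time_s: 8.68
eef_pos: [441.4, -302.1, 291.9]
ee_rot: [0.002, 0.68, 0.733, 0.0]
force: [-0.2, -0.4, 0.2]
grip_width: 1.003
```

```bash
python3 - <<'E'
from h import *
p,r,s=pose(); print(s['time_s'],p,s['joints'])
k=get_calibration('wrist'); im,d=capture('wrist'); save('w8',im); np.savez('w8.npz',im=im,d=d,T=k['T'])
P,uv=pts('wrist',d,np.ones((480,640),bool),k)
for n,lo,hi in [('resttop',(380,-540,165),(520,-420,220)),('jackhead',(400,-350,146),(500,-280,200)),('jacktop',(400,-350,165),(500,-280,200))]:
        m=((P>lo)&(P<hi)).all(1);Q=P[m]
        if len(Q)<4: print(n,len(Q)); continue
        rr=cv2.minAreaRect(Q[:,:2].astype(np.float32))
        print(n,len(Q),np.round(rr[0],1),np.round(rr[1],1),round(rr[2],1),'z',np.round(np.percentile(Q[:,2],[2,50,90,98]),1), uv[m].min(0),uv[m].max(0))
# roller from w1
z=np.load('w1.npz'); K=dict(get_calibration('wrist')); K['T']=z['T']
P,uv=pts('wrist',z['d'],np.ones((480,640),bool),K); c=z['im'][uv[:,1],uv[:,0]].astype(int)
m=(c[:,0]>180)&(c[:,1]<140)&(c[:,2]<80)&(P[:,0]>400)&(P[:,0]<520)&(abs(P[:,1])<120)&(P[:,2]>45)&(P[:,2]<90)
Q=P[m]; rr=cv2.minAreaRect(Q[:,:2].astype(np.float32)); print('barrel',m.sum(),rr,np.percentile(Q[:,2],[2,50,98]))
# cylinder fit: axis level, radius 19
from scipy.optimize import least_squares
def f(x):
    cx,cz,th,sl=x; dy=Q[:,1]-20; a=np.array([-np.sin(th),np.cos(th),sl]); a/=np.linalg.norm(a)
    v=Q-np.array([cx,20,cz]); return np.linalg.norm(v-np.outer(v@a,a),axis=1)-19
o=least_squares(f,[460,49,.15,0],loss='soft_l1'); print(o.x, np.abs(o.fun).mean())
th=o.x[2]; u=np.array([-np.sin(th),np.cos(th)]); t=(Q[:,:2]-[o.x[0],20])@u; print('t',np.percentile(t,[0.5,99.5]), 'center',np.array([o.x[0],20])+u*np.mean(np.percentile(t,[.5,99.5])), np.degrees(th))
E
```

```text
8.675 [ 441.40534913 -302.05983678  291.91298955] [-8.19805272e-01  2.97582404e-01  1.36099450e+00  1.01635314e-03
  1.48000616e+00 -8.95307824e-01]
resttop 455 [ 454.3 -462.1] [41.4 19.6] 3.6 z [165.2 169.  172.8 173.6] [297 393] [344 411]
jackhead 1524 [ 443.7 -323. ] [42.1 18.9] 4.6 z [148.4 163.6 172.1 173.2] [293 235] [348 267]
jacktop 673 [ 443.7 -323.1] [42.1 18.9] 4.4 z [165.1 170.1 172.8 173.4] [293 242] [348 267]
barrel 1228 ((461.3785705566406, 20.045303344726562), (34.477699279785156, 103.66172790527344), 7.802269458770752) [56.01178506 61.18006523 65.68761014]
[ 4.61462535e+02  4.75849277e+01  1.44279363e-01 -1.52368736e-03] 0.4681219016561208
t [-50.95892261  51.36631613] center [461.43324753  20.20158031] 8.266598544019562
```

View pics/w8.png

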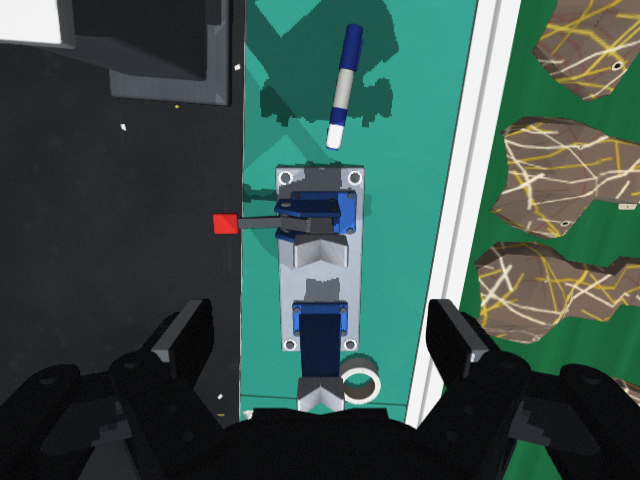

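The jack settled level: tops at 173.4 (jack) and 173.6 (rest) at picture points (320,250) and (320,390). Now to the roller, measured at (461.4, 20.2) with a yaw of 8.3°.

```bash
python3 -c "
from h import *
plan([455,0,190],8.3,1,45)"
```

```text
n 8
[{"dr":[0.002, 0.002, -0.05],"delta_pos":[0.753, 0.09, 0.253],"hand":1},
{"dr":[0.002, 0.002, -0.05],"delta_pos":[0.752, 0.096, 0.254],"hand":1},
{"dr":[0.002, 0.002, -0.05],"delta_pos":[0.751, 0.103, 0.254],"hand":1},
{"dr":[0.002, 0.002, -0.05],"delta_pos":[0.75, 0.11, 0.254],"hand":1},
{"dr":[0.002, 0.001, -0.05],"delta_pos":[0.749, 0.116, 0.254],"hand":1},
{"dr":[0.002, 0.002, -0.05],"delta_pos":[0.748, 0.123, 0.255],"hand":1},
{"dr":[0.002, 0.001, -0.05],"delta_pos":[0.747, 0.13, 0.255],"hand":1},
{"dr":[0.002, 0.002, -0.051],"delta_pos":[0.746, 0.136, 0.254],"hand":1}]
```

Emit:
{"method": "servo_tool", "body": {"motion": [{"dr":[0,0,-0.05],"delta_pos":[0.75,0.1,0.1],"hand":1},{"dr":[0,0,-0.05],"delta_pos":[0.75,0.1,0.2],"hand":1},{"dr":[0,0,-0.05],"delta_pos":[0.75,0.1,0.25],"hand":1},{"dr":[0,0,-0.05],"delta_pos":[0.75,0.11,0.25],"hand":1},{"dr":[0,0,-0.05],"delta_pos":[0.75,0.12,0.25],"hand":1},{"dr":[0,0,-0.05],"delta_pos":[0.75,0.12,0.3],"hand":1},{"dr":[0,0,-0.05],"delta_pos":[0.75,0.13,0.3],"hand":1},{"dr":[0,0,-0.05],"delta_pos":[0.7,0.14,0.3],"hand":1},{"dr":[0,0,0],"delta_pos":[0,0,0],"hand":1}]}}

```text
time_s: 9.85
eef_pos: [453.2, 5.7, 183.8]
ee_rot: [-0.005, 0.654, 0.756, -0.002]
force: [-0.3, 0.3, 1.1]
grip_width: 1.003
```

```bash
cat > rol.py <<'E'
from h import *
import sys
from scipy.optimize import least_squares
n=sys.argv[1]
p,r,s=pose(); print(s['time_s'],p,r.as_matrix().round(3).tolist())
K=get_calibration('wrist'); im,d=capture('wrist'); save(n,im); np.savez(n+'.npz',im=im,d=d,T=K['T'])
P,uv=pts('wrist',d,np.ones((480,640),bool),K); c=im[uv[:,1],uv[:,0]].astype(int)
m=(c[:,0]>1.6*c[:,1])&(c[:,0]>2.5*c[:,2])&(c[:,0]>90)&(P[:,0]>400)&(P[:,0]<520)&(abs(P[:,1]-20)<90)&(P[:,2]>45)&(P[:,2]<90)
Q=P[m]; c0=Q.mean(0)
print('barrel',m.sum(),cv2.minAreaRect(Q[:,:2].astype(np.float32)),np.percentile(Q[:,2],[2,50,98]))
def f(x):
    cx,cz,th,sl=x; a=np.array([-np.sin(th),np.cos(th),sl]); a/=np.linalg.norm(a)
    v=Q-np.array([cx,20,cz]); return np.linalg.norm(v-np.outer(v@a,a),axis=1)-19
o=least_squares(f,[460,49,.15,0],loss='soft_l1'); print(o.x, np.abs(o.fun).mean())
th=o.x[2]; u=np.array([-np.sin(th),np.cos(th)]); t=(Q[:,:2]-[o.x[0],20])@u; L=np.percentile(t,[0.5,99.5]);print('t',L,'center',np.array([o.x[0],20])+u*L.mean(), np.degrees(th))
E
python3 rol.py w9
```

```text
9.85 [453.22233311   5.65498913 183.81028409] [[-0.144, 0.99, -0.01], [0.99, 0.144, 0.003], [0.005, -0.01, -1.0]]
barrel 4199 ((462.2720031738281, 16.402545928955078), (37.417293548583984, 110.3534927368164), 7.913904666900635) [52.25436166 62.25877006 67.20415339]
[4.61316649e+02 4.74567534e+01 1.43152915e-01 6.54667524e-04] 0.4375921340090916
t [-50.64183271  51.33982584] center [461.26685944  20.34542672] 8.202057825869437
```

View pics/w9.png

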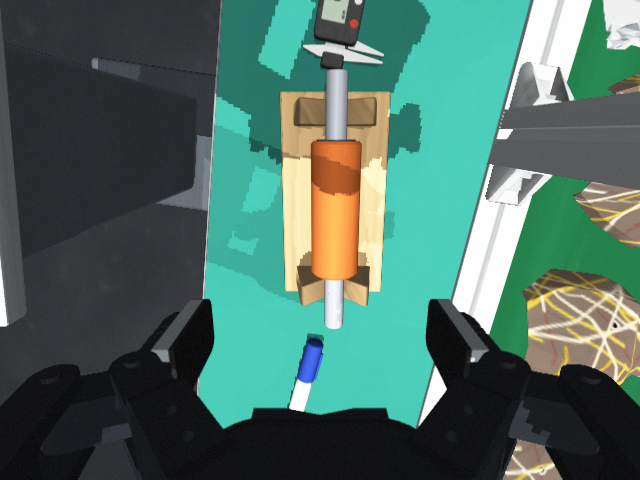

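Two views agree: the roller's centre is at (461.3, 20.3), yaw 8.2°. In the picture the barrel spans (336,140) to (336,280), and the caliper's jaws at (340,60) are just past its end, so I must lift straight up.

```bash
python3 -c "
from h import *
a=plan([461.3,20.3,70],8.2,0.9,40)"
```

```text
n 3
[{"dr":[-0.016, -0.008, 0.0],"delta_pos":[0.093, 0.072, 0.763],"hand":0.9},
{"dr":[-0.017, -0.007, 0.0],"delta_pos":[0.095, 0.07, 0.762],"hand":0.9},
{"dr":[-0.016, -0.008, 0.0],"delta_pos":[0.095, 0.067, 0.763],"hand":0.9}]
```

Emit:
{"method": "servo_tool", "body": {"motion": [{"dr":[-0.02,0,0],"delta_pos":[0.1,0.07,0.5],"hand":0.9},{"dr":[-0.02,-0.01,0],"delta_pos":[0.1,0.07,0.7],"hand":0.9},{"dr":[-0.01,-0.01,0],"delta_pos":[0.09,0.07,0.6],"hand":0.9},{"dr":[0,0,0],"delta_pos":[0,0,0],"hand":0.9}]}}

```text
time_s: 10.4
eef_pos: [463.2, 16.7, 92.9]
ee_rot: [0.001, 0.656, 0.754, 0.0]
force: [0.5, 0.0, -0.7]
grip_width: 0.9
```

```bash
python3 -c "
from h import *
p,r,s=pose(); print(s['time_s'],p,r.as_matrix().round(3).tolist(),s['force'])
a=plan([461.3,20.3,30],8.2,0.9,25)"
```

```text
10.4 [463.15460195  16.72967829  92.89566283] [[-0.138, 0.99, 0.002], [0.99, 0.138, -0.001], [-0.002, 0.002, -1.0]] [ 0.53341611  0.02237239 -0.65623927]
n 3
[{"dr":[0.004, 0.003, -0.008],"delta_pos":[0.026, -0.01, 0.419],"hand":0.9},
{"dr":[0.004, 0.003, -0.008],"delta_pos":[0.026, -0.009, 0.419],"hand":0.9},
{"dr":[0.004, 0.003, -0.009],"delta_pos":[0.025, -0.01, 0.42],"hand":0.9}]
```

Emit:
{"method": "servo_tool", "body": {"motion": [{"dr":[0,0,-0.01],"delta_pos":[0.04,-0.02,0.4],"hand":0.9},{"dr":[0,0,-0.01],"delta_pos":[0.02,-0.01,0.4],"hand":0.9},{"dr":[0,0,0],"delta_pos":[0.02,0,0.3],"hand":0.9},{"dr":[0,0,0],"delta_pos":[0,0,0],"hand":0.9}]}}

```text
time_s: 10.9
eef_pos: [464.5, 16.9, 41.0]
ee_rot: [0.005, 0.656, 0.755, 0.002]
force: [0.2, -0.4, 0.2]
grip_width: 0.901
```

```bash
python3 -c "
from h import *
p,r,s=pose(); print(s['time_s'],p,r.as_matrix().round(3).tolist(),s['force'])
a=plan([461.3,20.3,30],8.2,0.9,25)"
```

```text
10.9 [464.53100239  16.88535848  40.97950864] [[-0.139, 0.99, 0.009], [0.99, 0.139, -0.003], [-0.005, 0.009, -1.0]] [ 0.17616224 -0.42269274  0.18619472]
n 1
[{"dr":[0.05, 0.026, -0.022],"delta_pos":[0.078, -0.056, 0.219],"hand":0.9}]
```

Emit:
{"method": "servo_tool", "body": {"motion": [{"dr":[0.05,0.03,-0.02],"delta_pos":[0.08,-0.06,0.22],"hand":0.9},{"dr":[0,0,0],"delta_pos":[0,0,0],"hand":0.9}]}}

```text
time_s: 11.15
eef_pos: [461.6, 20.2, 30.5]
ee_rot: [0.0, 0.655, 0.756, 0.001]
force: [-0.4, -0.3, 0.0]
grip_width: 0.899
```

```bash
python3 -c "
from h import *
p,r,s=pose(); print(s['time_s'],p,r.as_matrix().round(3).tolist(),s['force'])
a=plan([461.3,20.3,30],8.2,0.9,25)"
```

```text
11.15 [461.6463201   20.19511495  30.46921661] [[-0.142, 0.99, 0.001], [0.99, 0.142, 0.001], [0.0, 0.001, -1.0]] [-0.42593075 -0.34078212  0.01666667]
n 1
[{"dr":[0.007, -0.002, -0.002],"delta_pos":[0.003, -0.007, 0.009],"hand":0.9}]
```

Emit:
{"method": "servo_tool", "body": {"motion": [{"dr":[0,0,0],"delta_pos":[0,0,0],"hand":0.3},{"dr":[0,0,0],"delta_pos":[0,0,0],"hand":0.3},{"dr":[0,0,0],"delta_pos":[0,0,0],"hand":0.3},{"dr":[0,0,0],"delta_pos":[0,0,0],"hand":0.3},{"dr":[0,0,0],"delta_pos":[0,0,0],"hand":0.3}], "squeeze": 70}}

```text
time_s: 11.78
eef_pos: [461.7, 20.1, 31.4]
ee_rot: [0.001, 0.655, 0.756, 0.001]
force: [-1.4, -0.7, -1.0]
grip_width: 0.425
```

```bash
python3 -c "
from h import *
p,r,s=pose(); print(s['time_s'],p,r.as_matrix().round(4).tolist(),s['force'],s['wrist_torque'],s['grip_width'])
im,d=capture('wrist'); save('w10',im)"
```

```text
11.775 [461.71093218  20.13138125  31.44046358] [[-0.1428, 0.9898, 0.0015], [0.9898, 0.1428, 0.0001], [-0.0001, 0.0015, -1.0]] [-1.40178173 -0.728734   -1.02913792] [-0.04694011  0.09533283  0.03591781] 0.4253767829580429
```

View pics/w10.png

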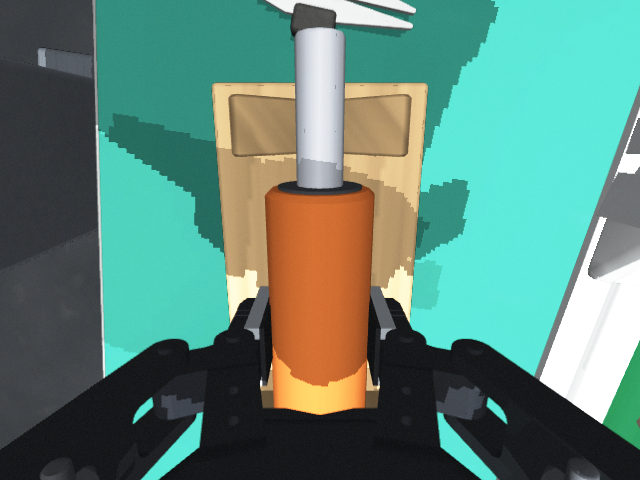

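The barrel is held between both pads at its middle, opening 0.425 (about 38 mm). Lifting straight up.

Emit:
{"method": "servo_tool", "body": {"motion": [{"dr":[0,0,0],"delta_pos":[0,0,-0.15],"hand":0.3},{"dr":[0,0,0],"delta_pos":[0,0,-0.3],"hand":0.3},{"dr":[0,0,0],"delta_pos":[0,0,-0.5],"hand":0.3},{"dr":[0,0,0],"delta_pos":[0,0,-0.7],"hand":0.3},{"dr":[0,0,0],"delta_pos":[0,0,-0.8],"hand":0.3},{"dr":[0,0,0],"delta_pos":[0,0,-0.8],"hand":0.3},{"dr":[0,0,0],"delta_pos":[0,0,-0.6],"hand":0.3},{"dr":[0,0,0],"delta_pos":[0,0,-0.3],"hand":0.3},{"dr":[0,0,0],"delta_pos":[0,0,0],"hand":0.3}]}}

```text
time_s: 12.95
eef_pos: [460.0, 20.7, 247.2]
ee_rot: [-0.0, 0.655, 0.756, 0.001]
force: [0.1, 0.3, -3.3]
grip_width: 0.421
```

```bash
python3 -c "
from h import *
p,r,s=pose(); print(s['time_s'],p,r.as_matrix().round(4).tolist(),s['force'],s['wrist_torque'],s['grip_width'])
im,d=capture('wrist'); save('w11',im)
plan([448.9,-392.5,220],4.35,0.3,35)"
```

```text
12.95 [460.04003116  20.70659794 247.17947658] [[-0.1428, 0.9897, 0.0002], [0.9897, 0.1428, 0.0011], [0.0011, 0.0004, -1.0]] [ 0.12060919  0.29480269 -3.31383609] [0.03624919 0.0217266  0.0342581 ] 0.42143165289869455
n 12
[{"dr":[0.0, -0.001, 0.032],"delta_pos":[-0.679, -0.116, 0.043],"hand":0.3},
{"dr":[-0.001, -0.001, 0.032],"delta_pos":[-0.68, -0.112, 0.043],"hand":0.3},
{"dr":[0.0, -0.001, 0.032],"delta_pos":[-0.68, -0.109, 0.043],"hand":0.3},
{"dr":[-0.001, -0.001, 0.032],"delta_pos":[-0.681, -0.105, 0.044],"hand":0.3},
{"dr":[0.0, -0.001, 0.032],"delta_pos":[-0.682, -0.101, 0.044],"hand":0.3},
{"dr":[-0.001, -0.001, 0.032],"delta_pos":[-0.682, -0.097, 0.044],"hand":0.3},
{"dr":[0.0, 0.0, 0.032],"delta_pos":[-0.683, -0.094, 0.044],"hand":0.3},
{"dr":[-0.001, -0.001, 0.033],"delta_pos":[-0.683, -0.09, 0.044],"hand":0.3},
{"dr":[0.0, 0.0, 0.032],"delta_pos":[-0.684, -0.086, 0.044],"hand":0.3},
{"dr":[-0.001, -0.001, 0.033],"delta_pos":[-0.684, -0.082, 0.043],"hand":0.3},
{"dr":[0.0, 0.0, 0.032],"delta_pos":[-0.685, -0.078, 0.044],"hand":0.3},
{"dr":[-0.001, -0.001, 0.033],"delta_pos":[-0.685, -0.073, 0.044],"hand":0.3}]
```

View pics/w11.png

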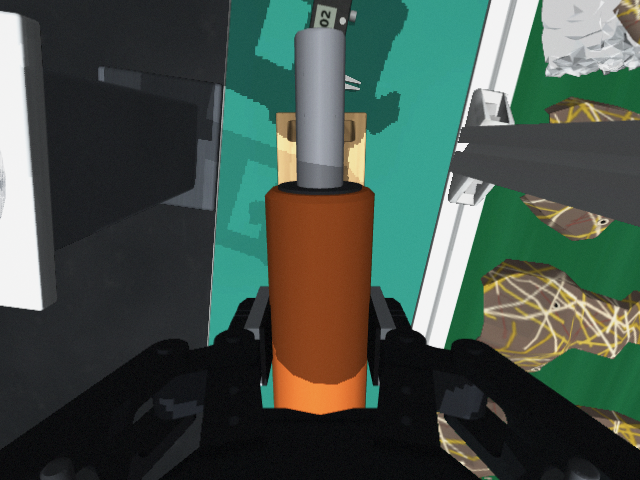

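Roller lifted; its position in the gripper is unchanged (barrel end edge at row 187 in both pictures). Carrying it over.

Emit:
{"method": "servo_tool", "body": {"motion": [{"dr":[0,0,0.03],"delta_pos":[-0.3,-0.08,0],"hand":0.3},{"dr":[0,0,0.03],"delta_pos":[-0.6,-0.11,0],"hand":0.3},{"dr":[0,0,0.03],"delta_pos":[-0.7,-0.11,0],"hand":0.3},{"dr":[0,0,0.03],"delta_pos":[-0.7,-0.11,0],"hand":0.3},{"dr":[0,0,0.03],"delta_pos":[-0.7,-0.1,0],"hand":0.3},{"dr":[0,0,0.03],"delta_pos":[-0.7,-0.1,0],"hand":0.3},{"dr":[0,0,0.03],"delta_pos":[-0.7,-0.1,0],"hand":0.3},{"dr":[0,0,0.03],"delta_pos":[-0.7,-0.1,0],"hand":0.3},{"dr":[0,0,0.03],"delta_pos":[-0.7,-0.09,0],"hand":0.3},{"dr":[0,0,0.03],"delta_pos":[-0.7,-0.09,0],"hand":0.3},{"dr":[0,0,0.03],"delta_pos":[-0.7,-0.08,0],"hand":0.3},{"dr":[0,0,0.03],"delta_pos":[-0.6,-0.08,0],"hand":0.3},{"dr":[0,0,0],"delta_pos":[-0.3,0,0],"hand":0.3},{"dr":[0,0,0],"delta_pos":[0,0,0],"hand":0.3}]}}

```text
time_s: 14.75
eef_pos: [435.0, -409.6, 229.4]
ee_rot: [-0.013, 0.682, 0.732, -0.001]
force: [-0.1, 0.6, -3.6]
grip_width: 0.42
```

```bash
python3 -c "
from h import *
p,r,s=pose(); print(s['time_s'],p,r.as_matrix().round(4).tolist(),s['force'],s['wrist_torque'],s['grip_width'])
plan([448.9,-392.5,175],4.35,0.3,30)"
```

```text
14.75 [ 434.95274553 -409.56617403  229.36117587] [[-0.0706, 0.9973, -0.0214], [0.9974, 0.0709, 0.016], [0.0174, -0.0202, -0.9996]] [-0.10889009  0.56055303 -3.60229722] [ 0.03221304 -0.07601583 -0.0301148 ] 0.4201000141786986
n 2
[{"dr":[-0.058, -0.05, -0.015],"delta_pos":[0.151, 0.162, 0.543],"hand":0.3},
{"dr":[-0.058, -0.05, -0.014],"delta_pos":[0.155, 0.157, 0.544],"hand":0.3}]
```

Emit:
{"method": "servo_tool", "body": {"motion": [{"dr":[-0.06,-0.05,-0.02],"delta_pos":[0.16,0.16,0.2],"hand":0.3},{"dr":[-0.06,-0.05,-0.01],"delta_pos":[0.16,0.15,0.3],"hand":0.3},{"dr":[0,0,0],"delta_pos":[0,0,0],"hand":0.3}]}}

```text
time_s: 15.12
eef_pos: [447.6, -390.8, 202.1]
ee_rot: [-0.001, 0.68, 0.733, 0.001]
force: [-0.3, -0.1, -3.4]
grip_width: 0.419
```

```bash
python3 -c "
from h import *
p,r,s=pose(); print(s['time_s'],p,r.as_matrix().round(4).tolist(),s['force'],s['wrist_torque'],s['grip_width'])
im,d=capture('wrist'); save('w12',im)
plan([448.9,-392.5,175],4.35,0.3,30)"
```

```text
15.125 [ 447.57411947 -390.75748632  202.08938161] [[-0.0757, 0.9971, -0.0011], [0.9971, 0.0757, 0.0028], [0.0029, -0.0008, -1.0]] [-0.3105554  -0.10683355 -3.37404846] [ 0.00280033  0.03880693 -0.00507678] 0.4193898713842406
n 1
[{"dr":[-0.001, -0.008, -0.003],"delta_pos":[-0.024, 0.024, 0.559],"hand":0.3}]
```

View pics/w12.png

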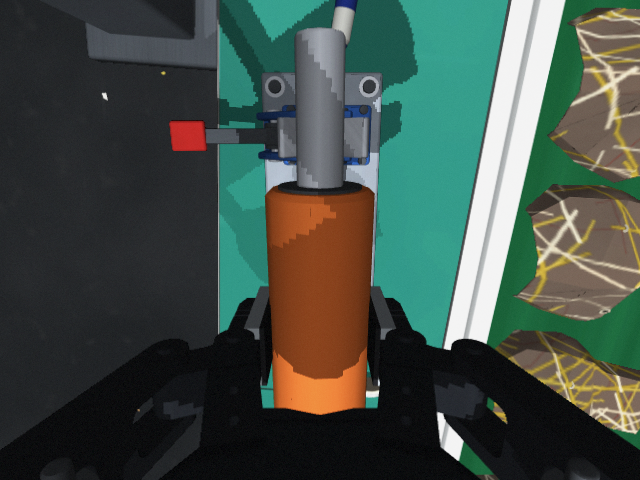

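The steel end (x about 320) is centred over the jack head (278 to 370). Descending in small steps.

Emit:
{"method": "servo_tool", "body": {"motion": [{"dr":[0,-0.01,0],"delta_pos":[-0.02,0.02,0.4],"hand":0.3},{"dr":[0,0,0],"delta_pos":[-0.01,0.01,0.3],"hand":0.3},{"dr":[0,0,0],"delta_pos":[0,0,0.1],"hand":0.3},{"dr":[0,0,0],"delta_pos":[0,0,0],"hand":0.3}]}}

```text
time_s: 15.68
eef_pos: [449.0, -394.3, 164.2]
ee_rot: [0.002, 0.68, 0.733, -0.001]
force: [0.3, 0.6, -2.1]
grip_width: 0.425
```

```bash
python3 -c "
from h import *
p,r,s=pose(); print(s['time_s'],p,r.as_matrix().round(4).tolist(),s['force'],s['wrist_torque'],s['grip_width'])
plan([448.9,-392.5,151],4.35,0.3,30)"
```

```text
15.675 [ 449.00840246 -394.28346538  164.19133857] [[-0.0748, 0.9972, 0.0014], [0.9972, 0.0748, -0.0032], [-0.0033, 0.0011, -1.0]] [ 0.29930981  0.61375224 -2.14003611] [-0.0221737  -0.01009737  0.02373472] 0.42482540022050075
n 1
[{"dr":[0.007, 0.019, -0.006],"delta_pos":[0.037, 0.0, 0.264],"hand":0.3}]
```

Emit:
{"method": "servo_tool", "body": {"motion": [{"dr":[0.01,0.02,0],"delta_pos":[0.03,0,0.14],"hand":0.3},{"dr":[0,0,0],"delta_pos":[0,0,0.1],"hand":0.3},{"dr":[0,0,0],"delta_pos":[0,0,0],"hand":0.3}]}}

```text
time_s: 16.05
eef_pos: [449.1, -393.1, 152.4]
ee_rot: [0.0, 0.68, 0.733, -0.0]
force: [-0.5, -0.5, -2.9]
grip_width: 0.425
```

```bash
python3 -c "
from h import *
p,r,s=pose(); print(s['time_s'],p,r.as_matrix().round(4).tolist(),s['force'],s['wrist_torque'],s['grip_width'])
plan([448.9,-392.5,149],4.35,0.3,30)"
```

```text
16.05 [ 449.0965218  -393.05571956  152.36610549] [[-0.0748, 0.9972, 0.0002], [0.9972, 0.0748, -0.0009], [-0.0009, 0.0001, -1.0]] [-0.54545533 -0.5006115  -2.88876651] [-0.005483    0.00199043  0.02690521] 0.42479165774348226
n 1
[{"dr":[0.001, 0.005, -0.006],"delta_pos":[0.011, -0.003, 0.067],"hand":0.3}]
```

Emit:
{"method": "servo_tool", "body": {"motion": [{"dr":[0,0,0],"delta_pos":[0,0,0.04],"hand":0.3},{"dr":[0,0,0],"delta_pos":[0,0,0.02],"hand":0.3},{"dr":[0,0,0],"delta_pos":[0,0,0],"hand":0.3}]}}

```text
time_s: 16.42
eef_pos: [449.3, -393.2, 149.9]
ee_rot: [0.001, 0.68, 0.733, -0.0]
force: [-0.4, 0.5, -2.9]
grip_width: 0.423
```

```bash
python3 -c "
from h import *
p,r,s=pose(); print(s['time_s'],p,r.as_matrix().round(4).tolist(),s['force'],s['wrist_torque'],s['grip_width'])
im,d=capture('wrist'); save('w13',im); im,d=capture('scene'); save('s13',im)"
```

```text
16.425 [ 449.28884839 -393.16606133  149.92464604] [[-0.0751, 0.9972, 0.0008], [0.9972, 0.0751, -0.0017], [-0.0017, 0.0006, -1.0]] [-0.41813962  0.48060826 -2.92909517] [-9.69903690e-05  5.90376193e-03  3.25189878e-02] 0.423301839991917
```

View pics/w13.png

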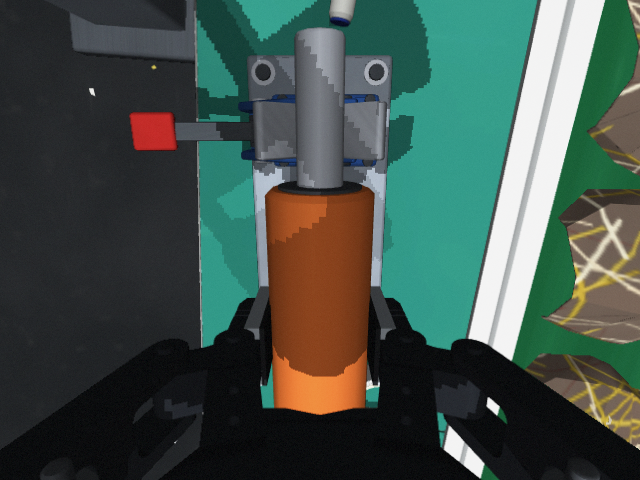

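The end lies in the jack's V, but the force still shows the roller's full weight. A bit lower.

Emit:
{"method": "servo_tool", "body": {"motion": [{"dr":[0,0,0],"delta_pos":[0,0,0.02],"hand":0.3},{"dr":[0,0,0],"delta_pos":[0,0,0],"hand":0.3}]}}

```text
time_s: 16.77
eef_pos: [449.3, -393.2, 149.9]
ee_rot: [0.001, 0.68, 0.733, -0.0]
force: [-0.1, 1.0, -2.8]
grip_width: 0.422
```

Emit:
{"method": "servo_tool", "body": {"motion": [{"dr":[0,0,0],"delta_pos":[0,0,0.02],"hand":0.3},{"dr":[0,0,0],"delta_pos":[0,0,0],"hand":0.3}]}}

```text
time_s: 17.02
eef_pos: [449.3, -393.2, 149.8]
ee_rot: [0.001, 0.68, 0.733, -0.001]
force: [-0.9, 1.4, -0.2]
grip_width: 0.424
```

Emit:
{"method": "servo_tool", "body": {"motion": [{"dr":[0,0,0],"delta_pos":[0,0,0.03],"hand":0.3},{"dr":[0,0,0],"delta_pos":[0,0,0.01],"hand":0.3}]}}

```text
time_s: 17.27
eef_pos: [449.4, -393.3, 149.7]
ee_rot: [0.002, 0.68, 0.733, -0.001]
force: [-2.1, 2.3, 3.5]
grip_width: 0.422
```

```bash
python3 -c "
from h import *
p,r,s=pose(); print(s['time_s'],p,r.as_matrix().round(4).tolist(),s['force'],s['wrist_torque'],s['grip_width'])"
```

```text
17.275 [ 449.38814774 -393.26790255  149.72370218] [[-0.0752, 0.9972, 0.0021], [0.9972, 0.0752, -0.0039], [-0.004, 0.0018, -1.0]] [-2.12287007  2.34681289  3.54897825] [0.53396206 0.46147247 0.01709924] 0.422122681991099
```

View pics/s13.png

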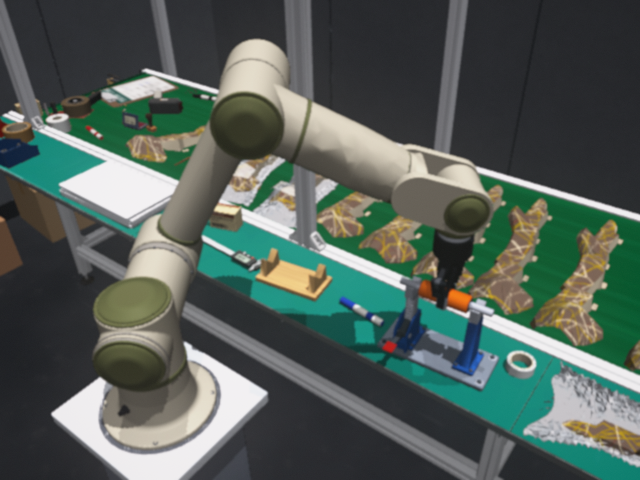

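The scene picture shows the roller in both V's, at (413,283) and (483,308). The force reversed to +3.5 N, so it is seated. Opening.

Emit:
{"method": "servo_tool", "body": {"motion": [{"dr":[0,0,0],"delta_pos":[0,0,0],"hand":0.5},{"dr":[0,0,0],"delta_pos":[0,0,0],"hand":0.6},{"dr":[0,0,0],"delta_pos":[0,0,0],"hand":0.8},{"dr":[0,0,0],"delta_pos":[0,0,0],"hand":0.9},{"dr":[0,0,0],"delta_pos":[0,0,0],"hand":0.9}]}}

```text
time_s: 17.9
eef_pos: [449.7, -393.8, 149.2]
ee_rot: [0.003, 0.68, 0.733, -0.001]
force: [0.3, 0.1, -0.1]
grip_width: 0.896
```

```bash
python3 -c "
from h import *
p,r,s=pose(); print(s['time_s'],p,r.as_matrix().round(4).tolist(),s['force'],s['wrist_torque'],s['grip_width'])
im,d=capture('wrist'); save('w14',im)"
```

```text
17.9 [ 449.7275617  -393.84983334  149.2492262 ] [[-0.0749, 0.9972, 0.0031], [0.9972, 0.0749, -0.0049], [-0.0051, 0.0027, -1.0]] [ 0.33978314  0.06638237 -0.12924592] [ 0.0426563   0.03932674 -0.02172042] 0.8962257166016677
```

View pics/w14.png

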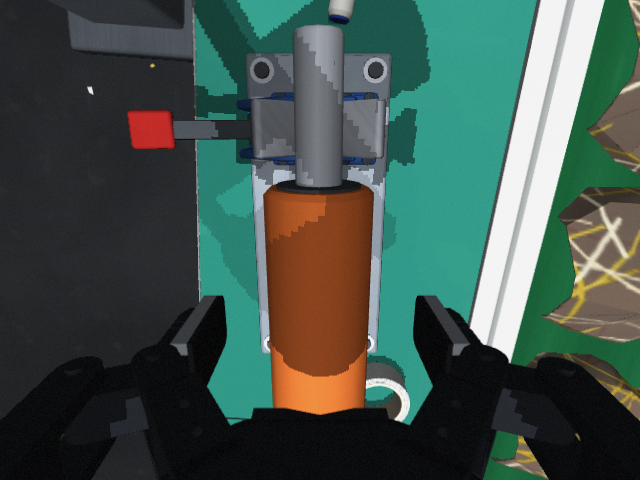

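The fingers are clear on both sides and the roller did not move. Going straight up, then back along +y for a check.

Emit:
{"method": "servo_tool", "body": {"motion": [{"dr":[0.02,0.03,0],"delta_pos":[0,0,-0.3],"hand":0.9},{"dr":[0,0,0],"delta_pos":[0,0,-0.7],"hand":1},{"dr":[0,0,0],"delta_pos":[0,0,-0.8],"hand":1},{"dr":[0,0,0],"delta_pos":[0,0,-0.8],"hand":1},{"dr":[0,0,0],"delta_pos":[0.3,0,-0.4],"hand":1},{"dr":[0,0,0],"delta_pos":[0.7,0,0],"hand":1},{"dr":[0,0,0],"delta_pos":[0.7,0,0],"hand":1},{"dr":[0,0,0],"delta_pos":[0,0,0],"hand":1},{"dr":[0,0,0],"delta_pos":[0,0,0],"hand":1}]}}

```text
time_s: 19.08
eef_pos: [443.1, -307.4, 304.1]
ee_rot: [-0.0, 0.68, 0.733, -0.0]
force: [-0.1, -0.9, -0.4]
grip_width: 1.002
```

```bash
python3 - <<'E'
from h import *
from scipy.optimize import least_squares
p,r,s=pose(); print(s['time_s'],p,s['force'])
K=get_calibration('wrist'); im,d=capture('wrist'); save('w15',im)
P,uv=pts('wrist',d,np.ones((480,640),bool),K); c=im[uv[:,1],uv[:,0]].astype(int)
m=(c[:,0]>1.6*c[:,1])&(c[:,0]>2.5*c[:,2])&(c[:,0]>60)&(abs(P[:,0]-449)<40)&(abs(P[:,1]+392)<70)&(P[:,2]>160)&(P[:,2]<200)
Q=P[m]
def f(x):
    cx,cz,th,sl=x; a=np.array([-np.sin(th),np.cos(th),sl]); a/=np.linalg.norm(a)
    v=Q-np.array([cx,-392.5,cz]); return np.linalg.norm(v-np.outer(v@a,a),axis=1)-19
o=least_squares(f,[449,167,.07,0],loss='soft_l1'); print(m.sum(),o.x,np.abs(o.fun).mean(),'y',np.percentile(Q[:,1],[.5,99.5]))
for n,y0,y1 in [('jack',-350,-280),('rest',-490,-448)]:
    q=P[(P[:,1]>y0)&(P[:,1]<y1)&(abs(P[:,0]-449)<35)&(P[:,2]>166)&(P[:,2]<200)]
    print(n,len(q),np.percentile(q[:,2],[50,90,98]))
for c in ['scene','top']:
    im,d=capture(c); save(c+'15',im)
    for l in ['marker_blue','caliper','roller_center']:
        for q in outline_of(c,l)[:1]: print(c,l,round(q['score'],2),np.round(q['bbox']),np.round(np.median(pts(c,d,q['pixels'])[0],0)))
E
```

```text
19.075 [ 443.05311125 -307.37590435  304.11115035] [-0.1264137  -0.92680187 -0.44846148]
3303 [ 4.48934786e+02  1.65740944e+02  7.61147551e-02 -4.58283544e-03] 0.4779192360552846 y [-442.45552902 -340.96758132]
jack 2458 [172.67630587 182.06393478 184.72637771]
rest 936 [171.92933997 174.02564529 174.81340817]
scene marker_blue 0.56 [341. 300. 387. 325.] [ 454. -192.   14.]
scene caliper 0.81 [200. 235. 261. 269.] [443. 191.  12.]
scene roller_center 0.64 [400. 279. 494. 315.] [ 438. -398.  176.]
top marker_blue 0.62 [337. 224. 382. 230.] [ 458. -187.   15.]
top caliper 0.74 [183. 222. 255. 242.] [447. 198.  11.]
top roller_center 0.61 [260. 209. 320. 246.] [459.  21.  13.]
```

View pics/w15.png

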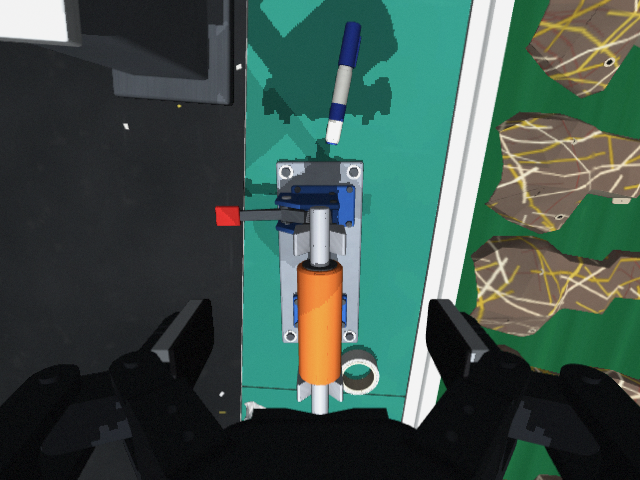

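View pics/scene15.png

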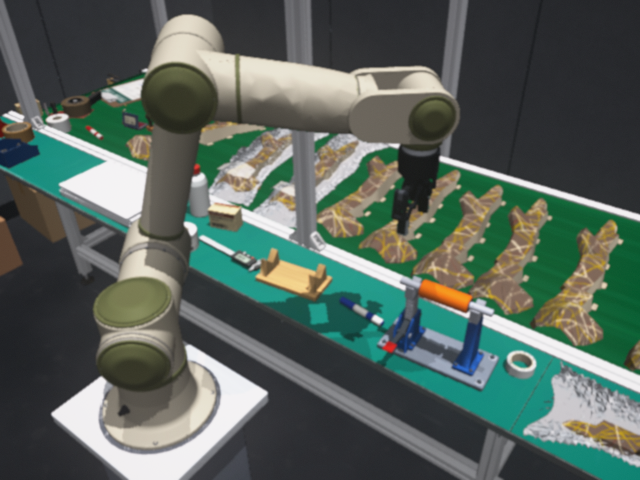

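```bash
python3 -c "
from h import *
print(ctrl.sense()['force'],ticket.finish_job())"
```

```text
the job is handed in; nothing more can be done
[-0.11657423  0.14425931  0.43382655] None
```

The job is done and handed in at about 19 s of the 61 s allowed. The roller lies level in the two V's, and `finish_job` gave no verdict.

**What I did:**
- I lifted the jack's head 52 mm from notch 0, past the sixth click. I eased it down and let go, so it sits on the pawl at 0.048.
- I gripped the roller at mid-barrel, lifted it straight out of the chock and lowered it until the force showed the V's carrying it. The gripper then opened and moved clear.

**Last checks:**
- **V-heads level:** before the roller went in, the tops measured 173.4 mm (jack) and 173.6 mm (rest).
- **Roller level:** its fitted slope is 0.0046 rad, about 0.6 mm between the V's. One notch off would show as 0.057 rad.
- **Roller position:** its centre is at (449, -392), within 1 mm of the middle of the stand.
- **Marker and caliper:** the networks found them within about 3 mm of where they started, except 10 mm along the marker in the top view. The scene view put that shift at about 2 mm, and I never touched it.
- **Carton:** I only looked at it in the pictures, where it has not moved; I did not measure it.

**Readings that disagreed:**
- The depth picture gave the roller's centre as 165.7 mm high against 167. It read about 1.5 mm low in the chock too, within the calibration error.
- In the last top view the network mistook the empty chock for the roller; the scene and wrist pictures show the roller in the V's.

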